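# Load the curing turntable and press it home on its hidden spindle

### The arm

A 6-joint arm with a two-finger parallel gripper is mounted at the origin on a cart in front of the work surface, level with it; the furniture and walls round the work are solid. World frame = base frame: x ahead of the robot, y to its left, z up, the work surface at z = 0. Lengths are in m, angles in rad, forces in N, time in s.
With the tool pointing down it reaches from about 0.425 to 0.95 m from the base axis. Payload 3.5 kg.
Tool frame: the origin (TCP) lies at the very end of the fingers, on their centre line; the grasp point (between the pads) lies 19 mm behind it; z points along the fingers, y is the line along which they close (so a half turn about z gives the same grasp; the last joint's range is limited). The gripper opens to 85 mm and grips with 20 to 120 N. Pads are 22 mm wide; open, the fingers measure 114 mm over their backs; the gripper's body (76 mm by 85 mm) begins 54 mm behind the grasp point. The pads swing forward as they close: fully open they stand 13 mm farther back than shut.
Start: joints at [-1.273, 0.286, 1.577, -0, 1.279, -0.15], TCP at [0.292, -0.608, 0.231] pointing down, gripper open.
Joint ranges: [-2.77, 2.77], [-0.9, 2.22], [0.21, 2.48], [-1.53, 4.67], [0.24, 2.81], [-2.84, 2.84]. Speed limits (rad/s): [2.79, 2.79, 3.14, 3.14, 3.14, 3.14].

### API

Orientations are given as a rotation vector (axis times angle).
In Python, from rig import r, eyes, job, trace, spot_point gives the robot as it stands.
- The arm moves only by the shell command python3 -m creep 'ROWS'. ROWS is JSON, a list of rows, each an object with "fingers": the opening, from 0 (shut) to 1 (fully open); "offset": the shift along the tool's x, y, z in mm, a list of three; "turn": the turn, a rotation vector about the tool's x, y, z in degrees, a list of three. A call has 1 to 8 rows; each row is the pose to reach, as a shift and turn from the pose commanded when the call began, along the tool's axes at that moment; what a row does not reach only later rows make up. A row lasts 1/12 s, in which the tool goes at most 41.7 mm and 7.16 degrees, less where a joint would pass 70% of its speed; a pose out of reach is approached as far as the arm can. A call with a gripper value outside its range is refused whole. The fingers move at their own pace and stop on an object; the grip force is fixed at half the most. Time passes only in rows, so rows that repeat a pose let the fingers close. It gives the time, the measured TCP pose, the force, the opening and the grip force at its end, in the units of the state.
- r.sense(): the state, without advancing time (a new reading comes with each control period).
- eyes.camera(name): name is "scene" or "top" or "wrist"; returns (picture, depth): 480x640x3 uint8, red, green, blue; 480x640 float32, m along the optical axis (not along the pixel's ray), 0 where there is no reading.
- eyes.get_calibration(name): a dict with "mtx" (3x3 intrinsics, pixels), "dist_coeffs" ([k1, k2, p1, p2, k3] as OpenCV has them; the pictures are not rectified), "R" (3x3) and "t" (3): a world point X has camera coordinates R X + t. Camera axes: x right, y down, z forward; pixel columns grow to the right and rows downward; lengths in m; the calibration is good to about 2 mm. A picture is of the moment at which its call begins: read the wrist's pose just before it. get_calibration takes no time and is no camera call; for the wrist camera it gives the pose at the moment of the call.
- job.close_job(): hands the job in; it is judged then, once.
Trained networks look in the newest picture that a camera, given by its name, has taken for a name from the list of things; names that differ only in an ending like _2 or _b are one class to them, and where a whole thing is asked for, a point or a joint stands for the part that bears it (a point fixed in the world has none). Each returns a list of dicts, best first, with "p" (0 to 1); they miss things now and then, are a little off and sometimes report something else, mostly with a low value. They report only what shows in the picture. A call takes as long as a camera call.
- trace(camera, name): "region" (480x640 bool, what is visible of it).
- spot_point(camera, name): "location" ([x, y, z] in m, in the coordinates of the camera as it stood for that picture, good to about 4 mm: a listed point, or the origin of a listed thing).
The state is a dict: "clock": time; "qpos": joint angles; "qd": joint speeds; "joint_efforts": joint torques, N m; "eef_pos": TCP position; "ee_rot": TCP orientation; "force": force on the tool from outside, world axes, zero at the start; "moment": the same for the moment, N m; "finger_gap": finger opening in m; "grip_force": force on a finger pad.
Only numpy, scipy, OpenCV 4.12 (cv2) and the standard library are available. Lean on these libraries where they do the work, as an engineer would, in place of code of your own. Each camera call takes 0.05 s, during which the arm holds its last target. There are 200 camera calls.

### The job

Stand the two loose crown dies upright in the two empty cups of the curing turntable, one die to a cup, while the turntable is still on the bench. Then take the loaded turntable by its bar grip, bring it level over the curing unit, feel it over the spindle hidden underneath until it drops on, and press it down against the sprung drive flange as far as it goes. Finish while still gripping it and pressing it fully home, so that I can fit the retaining clip, with all four dies still standing in their cups and the jar, the dark model and the glass dish left alone.

Things in the scene. Friction and masses are not known exactly. Their poses are not given: they have to be found in the camera images.
- turntable: loose turntable, 0.15 to 0.31 kg: aluminium disc 142 mm across, 6 mm thick; four round cups (28 mm across, rims 15 mm above the underside), centred at x, y = +-38 mm; bar grip on a central hub. Origin at the centre of the flat underside, z up. From below on the axis: blind bore 12.6 mm in diameter, 26 mm deep (mouth 23 mm wide, 1.5 mm deep). Two cups hold a die at the start
- grip (a point): point on the turntable's axis inside its bar grip, 60 mm above the underside. The grip is a black bar 34 mm long along the turntable's x, 16 mm thick along its y, from 37 to 71 mm above the underside; die tops stand 37 mm above the underside
- cup_1 (a point): centre of the inner floor of a cup of the turntable (cup bore 23 mm, 9 mm deep, wall 2.4 mm, rim 9 mm above this point)
- cup_2 (a point): centre of the inner floor of a cup of the turntable (cup bore 23 mm, 9 mm deep, wall 2.4 mm, rim 9 mm above this point)
- cup_3 (a point): centre of the inner floor of a cup of the turntable (cup bore 23 mm, 9 mm deep, wall 2.4 mm, rim 9 mm above this point)
- cup_4 (a point): centre of the inner floor of a cup of the turntable (cup bore 23 mm, 9 mm deep, wall 2.4 mm, rim 9 mm above this point)
- die_a: crown die, a small plaster-like stem with a crown on top, 18 mm across, 31 mm tall, about 12 g; origin at the centre of its underside, z up. Stands on the bench at the start.
- die_b: crown die, a small plaster-like stem with a crown on top, 18 mm across, 31 mm tall, about 12 g; origin at the centre of its underside, z up. Stands on the bench at the start.
- die_c: crown die, a small plaster-like stem with a crown on top, 18 mm across, 31 mm tall, about 12 g; origin at the centre of its underside, z up. Stands in a cup at the start.
- die_d: crown die, a small plaster-like stem with a crown on top, 18 mm across, 31 mm tall, about 12 g; origin at the centre of its underside, z up. Stands in a cup at the start (grey).
- curing_unit: light-curing unit without its hood, fixed: white housing 190 x 180 mm, top face 46 mm above the bench; origin at the centre of its underside, z up. On top, on its axis: steel spindle, sprung drive flange round it (36 mm across, top at 57 mm when up), black rest ring (68 mm across, top at 52 mm) where the turntable bottoms; a low ring 168 mm across, 2.5 mm high, for the hood
- spindle_tip (a point): tip of the fixed vertical spindle, 73 mm above the bench; spindle 10 mm in diameter, tapering over its last 5 mm to 5 mm across; it stands 16 mm above the raised flange and 21 mm above the rest ring
- seat (a joint): how far the sprung drive flange is pressed down, m: 0 = up; 0.005 = turntable home on the rest ring. It takes about 4.5 N to start it and 12 N in all at home, so the loaded turntable's own weight does not press it in
- wax_jar: bystander: white screw jar, 52 mm across, 55 mm tall; origin at the centre of its underside
- dark_model: bystander: dark dental arch model on a plaster base, 60 x 68 x 28 mm; origin at the centre of its underside. It stands beside the tall forming machine, a fixed dome on a wide disc, about 0.4 m high, which fills the bench beyond the curing unit (roughly x 0.65 to 0.97 m, y -0.42 to -0.10 m): keep the gripper out of it
- dish: bystander: small glass dappen dish, 35 mm across, 26 mm tall; origin at the centre of its underside

How it is judged:
On the way, in this order (a step that is already met when the one before it is completed fails the run):
1. all four dies stand in the cups, one to a cup, with the turntable still standing on the bench ((distance between die_a and cup_1 below 0.005 m or distance between die_a and cup_2 below 0.005 m or distance between die_a and cup_3 below 0.005 m or distance between die_a and cup_4 below 0.005 m) and angle between each of die_a, die_b, die_c, die_d's own z axis and vertical below 0.15 rad and (distance between die_b and cup_1 below 0.005 m or distance between die_b and cup_2 below 0.005 m or distance between die_b and cup_3 below 0.005 m or distance between die_b and cup_4 below 0.005 m) and (distance between die_c and cup_1 below 0.005 m or distance between die_c and cup_2 below 0.005 m or distance between die_c and cup_3 below 0.005 m or distance between die_c and cup_4 below 0.005 m) and (distance between die_d and cup_1 below 0.005 m or distance between die_d and cup_2 below 0.005 m or distance between die_d and cup_3 below 0.005 m or distance between die_d and cup_4 below 0.005 m) and height (world z) of turntable below 0.01 m and angle between turntable's own z axis and vertical below 0.05 rad), for 0.2 s.
2. the turntable has dropped onto the spindle (horizontal distance between turntable and curing_unit below 0.004 m and height (world z) of turntable below 0.062 m), for 0.1 s.
At the end, for the whole second after the job is handed in: Fingers grip the turntable and press it home: flange in > 4 mm, underside within 1.5 mm of the rest ring, axis within 3 mm of the spindle, level to 0.03 rad, push > 6 N; four dies in the cups, one each, within 5 mm of cup centre and 0.15 rad of upright ((distance between die_a and cup_1 below 0.005 m or distance between die_a and cup_2 below 0.005 m or distance between die_a and cup_3 below 0.005 m or distance between die_a and cup_4 below 0.005 m) and angle between each of die_a, die_b, die_c, die_d's own z axis and vertical below 0.15 rad and (distance between die_b and cup_1 below 0.005 m or distance between die_b and cup_2 below 0.005 m or distance between die_b and cup_3 below 0.005 m or distance between die_b and cup_4 below 0.005 m) and (distance between die_c and cup_1 below 0.005 m or distance between die_c and cup_2 below 0.005 m or distance between die_c and cup_3 below 0.005 m or distance between die_c and cup_4 below 0.005 m) and (distance between die_d and cup_1 below 0.005 m or distance between die_d and cup_2 below 0.005 m or distance between die_d and cup_3 below 0.005 m or distance between die_d and cup_4 below 0.005 m) and value of joint seat above 0.004 m and horizontal distance between turntable and curing_unit below 0.003 m and angle between turntable's own z axis and vertical below 0.03 rad and height (world z) of turntable below 0.0535 m and contact force between the fingers and turntable above 3 N and contact force between turntable and curing_unit above 6 N and linear speed of turntable below 0.02 m/s); the arm keeps its last pose, push and grip.
It fails at once if a bystander (jar, dark model or glass dish) is moved more than 20 mm (distance of any of wax_jar, dark_model, dish from where it was at the start of the episode above 0.02 m).
It fails at once if the turntable is tipped by more than 0.4 rad (angle between turntable's own z axis and vertical above 0.4 rad).
It also fails if it takes over 67 s, if anything falls off the work surface, if the arm or the gripper's body presses on something with over 40 N, if the wrist force passes 120 N, or if a joint passes its speed limit or range.

## Working session

There is one attempt and no reset: what is moved stays moved. The work goes in short steps, Python scripts to look and compute and a shell command to move; the robot and the scene stay as the last step left them, time stands still between calls to the robot, and variables do not carry over. Pictures are saved under pics/ and viewed, at most 10 in all, crops included, and the job is handed in when it is done.

```bash
ls; mkdir -p pics
cat > h.py <<'E'
import numpy as np, cv2
from rig import r, eyes, job, trace, spot_point
from scipy.spatial.transform import Rotation as Ro
def world(cam, p):
    c=eyes.get_calibration(cam); return np.array(c["R"]).T@(np.array(p)-np.array(c["t"]).ravel())
def snap(cam, fn=None):
    im,d=eyes.camera(cam)
    if fn: cv2.imwrite('pics/'+fn, im[:,:,::-1])
    return im,d
def cloud(cam,d,mask=None):
    c=eyes.get_calibration(cam); v,u=np.nonzero((d>0)&(mask if mask is not None else True))
    pts=cv2.undistortPoints(np.stack([u,v],1).astype(np.float64)[:,None],np.array(c["mtx"]),np.array(c["dist_coeffs"]))[:,0]
    z=d[v,u]; P=np.c_[pts*z[:,None],z]
    return (P-np.array(c["t"]).ravel())@np.array(c["R"])
def off(target):
    "tool-axes offset in mm from current measured pose to world target"
    s=r.sense(); return Ro.from_rotvec(s["ee_rot"]).inv().apply(np.array(target)-s["eef_pos"])*1000
E
python3 - <<'E'
from h import *
np.set_printoptions(precision=4,suppress=True)
s=r.sense(); print(s["clock"],s["eef_pos"],s["ee_rot"],Ro.from_rotvec(s["ee_rot"]).as_matrix(),s["finger_gap"])
for cam in ("top","scene"):
    snap(cam,cam+'0.png')
    for n in ("turntable","grip","cup_1","die_a","spindle_tip","curing_unit","wax_jar","dark_model","dish"):
        for q in spot_point(cam,n): print(cam,n,round(q["p"],2),world(cam,q["location"]))
E
```

```text
pics
0.0 [ 0.2921 -0.6078  0.2299] [-3.0609 -0.6971  0.0002] [[ 0.9014  0.433  -0.0007]
 [ 0.433  -0.9014  0.0023]
 [ 0.0004 -0.0023 -1.    ]] 0.08557696603353505
top turntable 0.77 [0.5138 0.0986 0.0001]
top grip 0.68 [0.5123 0.0961 0.0606]
top cup_1 0.97 [0.5009 0.1507 0.0042]
top cup_1 0.86 [0.5191 0.0451 0.0037]
top cup_1 0.79 [0.457  0.0844 0.0077]
top cup_1 0.71 [ 0.566   0.1048 -0.0005]
top die_a 0.67 [0.6852 0.0426 0.0008]
top die_a 0.52 [0.5235 0.045  0.007 ]
top die_a 0.42 [ 0.6567  0.1613 -0.0022]
top die_a 0.42 [0.457  0.0828 0.0052]
top spindle_tip 0.85 [ 0.5092 -0.2715  0.0733]
top curing_unit 0.91 [ 0.5081 -0.2725  0.0004]
top wax_jar 0.96 [ 0.633   0.2359 -0.0011]
top wax_jar 0.53 [0.4581 0.0828 0.0066]
top wax_jar 0.49 [0.5241 0.0493 0.0048]
top wax_jar 0.43 [0.5221 0.0441 0.0031]
top dark_model 0.81 [ 0.6921 -0.081  -0.0023]
top dish 0.59 [0.4196 0.2409 0.0008]
scene turntable 0.68 [0.5093 0.095  0.0029]
scene turntable 0.46 [ 0.416   0.243  -0.0034]
scene grip 0.71 [0.5106 0.0958 0.0589]
scene cup_1 0.89 [0.5037 0.1499 0.0098]
scene cup_1 0.88 [0.5231 0.0446 0.0027]
scene cup_1 0.78 [0.4615 0.0845 0.0088]
scene cup_1 0.72 [0.5651 0.1052 0.0034]
scene die_a 0.68 [0.521  0.0467 0.0069]
scene die_a 0.66 [ 0.629   0.2386 -0.0061]
scene die_a 0.58 [0.681  0.0473 0.0001]
scene die_a 0.56 [0.656  0.1614 0.0041]
scene die_a 0.53 [0.4592 0.0852 0.0081]
scene spindle_tip 0.56 [ 0.5111 -0.2697  0.0771]
scene curing_unit 0.72 [ 0.5145 -0.2692 -0.003 ]
scene wax_jar 0.6 [ 0.5109 -0.271  -0.002 ]
scene wax_jar 0.59 [ 0.6319  0.2353 -0.0061]
scene dark_model 0.72 [ 0.6949 -0.0803 -0.0011]
scene dish 0.77 [ 0.4164  0.2413 -0.    ]
scene dish 0.58 [0.4605 0.0859 0.0085]
```

View pics/top0.png

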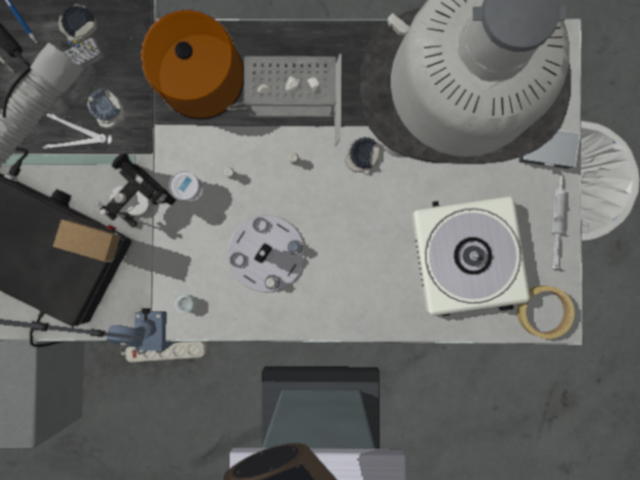

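Run:
```python
from h import *
np.set_printoptions(precision=4,suppress=True)
im,d=snap("top"); P=cloud("top",d)
def near(c,rad,z0,z1):
    m=(np.hypot(P[:,0]-c[0],P[:,1]-c[1])<rad)&(P[:,2]>z0)&(P[:,2]<z1); return P[m]
for n,c in (("dieA",(.683,.045)),("dieB",(.656,.161)),("dieC",(.521,.046)),("dieD",(.459,.085))):
    Q=near(c,.017,.022,.06); print(n,len(Q),Q.mean(0),Q.min(0),Q.max(0))
    (x,y),rr=cv2.minEnclosingCircle(Q[:,:2].astype(np.float32)); print(x,y,rr)
Q=near((.512,.096),.035,.064,.08); print("grip",len(Q),Q.mean(0),cv2.minAreaRect((Q[:,:2]*1000).astype(np.float32)))
Q=near((.51,-.271),.02,.060,.08); print("sp",len(Q),Q.mean(0) if len(Q) else 0)
```

```text
dieA 81 [0.6828 0.0452 0.0286] [0.6742 0.0372 0.024 ] [0.6924 0.0536 0.0336]
0.6834540367126465 0.04534537345170975 0.00937210489064455
dieB 83 [0.6554 0.1605 0.0287] [0.6473 0.1524 0.023 ] [0.6646 0.1693 0.034 ]
0.6560054421424866 0.1611330807209015 0.009103009477257729
dieC 81 [0.5226 0.0434 0.0348] [0.515  0.0343 0.0299] [0.5311 0.052  0.0396]
0.5222766399383545 0.04321170970797539 0.009024729952216148
dieD 83 [0.4587 0.0839 0.0346] [0.4505 0.0763 0.0281] [0.4668 0.0925 0.0402]
0.4578231871128082 0.08369094133377075 0.00947315338999033
grip 180 [0.5111 0.0951 0.0693] ((511.02880859375, 95.59651184082031), (16.08925437927246, 33.43939971923828), 57.990936279296875)
sp 32 [ 0.5087 -0.2683  0.0682]
```

The top view shows the turntable at (263,253), with empty cups at (262,225) and (238,260). The loose dies are at (295,158) and (231,172), and the curing unit is at (473,256). I'll use one tool yaw throughout: closing along the turntable's y, at about 55° in world.

```bash
python3 -m creep '[{"fingers":1,"offset":[230,-231,0],"turn":[0,0,-57]},{"fingers":1,"offset":[230,-231,0],"turn":[0,0,-57]},{"fingers":1,"offset":[230,-231,0],"turn":[0,0,-57]},{"fingers":1,"offset":[230,-231,0],"turn":[0,0,-57]},{"fingers":1,"offset":[230,-231,0],"turn":[0,0,-57]},{"fingers":1,"offset":[230,-231,0],"turn":[0,0,-57]},{"fingers":1,"offset":[230,-231,0],"turn":[0,0,-57]},{"fingers":1,"offset":[230,-231,0],"turn":[0,0,-57]}]'
python3 - <<'E'
from h import *
print(r.sense()["qpos"], off((.53,-.04,.2)))
E
```

```text
clock: 1.72
eef_pos: [0.4, -0.298, 0.2315]
ee_rot: [2.352, 2.082, 0.001]
force: [0.5, -0.2, -0.5]
finger_gap: 0.0855
grip_force: 0.0
[-8.44352484e-01 -1.09698277e-01  2.00083047e+00  5.67350238e-04
  1.25013020e+00 -7.22923138e-01] [271.90669919  97.73864258  31.62273492]
```

```bash
python3 -m creep '[{"fingers":1,"offset":[272,98,30],"turn":[0,0,-57]},{"fingers":1,"offset":[272,98,30],"turn":[0,0,-57]},{"fingers":1,"offset":[272,98,30],"turn":[0,0,-57]},{"fingers":1,"offset":[272,98,30],"turn":[0,0,-57]},{"fingers":1,"offset":[272,98,30],"turn":[0,0,-57]},{"fingers":1,"offset":[272,98,30],"turn":[0,0,-57]},{"fingers":1,"offset":[272,98,30],"turn":[0,0,-57]},{"fingers":1,"offset":[272,98,30],"turn":[0,0,-57]}]'
python3 - <<'E'
from h import *
print(r.sense()["qpos"], off((.67,.043,.14)))
E
```

```text
clock: 2.38
eef_pos: [0.533, -0.0375, 0.2007]
ee_rot: [-1.065, -2.955, -0.004]
force: [-0.4, -0.2, 0.2]
finger_gap: 0.0853
grip_force: 0.0
[-0.26156404  0.00321806  1.95101272  0.002908    1.18775786 -1.14187044] [-54.27828691 149.27496706  60.97897362]
```

```bash
python3 -m creep '[{"fingers":1,"offset":[-54,149,61],"turn":[0,0,-4.5]},{"fingers":1,"offset":[-54,149,61],"turn":[0,0,-4.5]},{"fingers":1,"offset":[-54,149,61],"turn":[0,0,-4.5]},{"fingers":1,"offset":[-54,149,61],"turn":[0,0,-4.5]},{"fingers":1,"offset":[-54,149,61],"turn":[0,0,-4.5]},{"fingers":1,"offset":[-54,149,61],"turn":[0,0,-4.5]}]'
python3 - <<'E'
from h import *
np.set_printoptions(precision=4,suppress=True)
c=eyes.get_calibration("wrist"); print(c["R"],np.array(c["R"]).T@-np.array(c["t"]).ravel())
im,d=snap("wrist","w1.png"); P=cloud("wrist",d)
for q in spot_point("wrist","die_a"): print(q["p"],world("wrist",q["location"]))
m=(np.hypot(P[:,0]-.683,P[:,1]-.045)<.02)&(P[:,2]>.008)&(P[:,2]<.05);Q=P[m]; print(len(Q))
if len(Q):print(Q.min(0),Q.max(0),cv2.minEnclosingCircle(Q[:,:2].astype(np.float32)))
print(off((.683,.045,.011)))
E
```

```text
clock: 2.88
eef_pos: [0.669, 0.0365, 0.137]
ee_rot: [-0.962, -2.985, 0.002]
force: [-0.6, 0.4, 0.1]
finger_gap: 0.0852
grip_force: 0.0
[[ 0.5834  0.8121 -0.0033]
 [ 0.7766 -0.5567  0.2949]
 [ 0.2377 -0.1746 -0.9555]] [0.6082 0.0829 0.2799]
0.74 [0.6571 0.1608 0.0024]
0.64 [0.682  0.0476 0.0073]
483
[0.6759 0.0376 0.008 ] [0.6936 0.0555 0.0348] ((0.6846082210540771, 0.046649008989334106), 0.009027204476296902)
[ -5.6261  16.3512 129.4723]
```

View pics/w1.png

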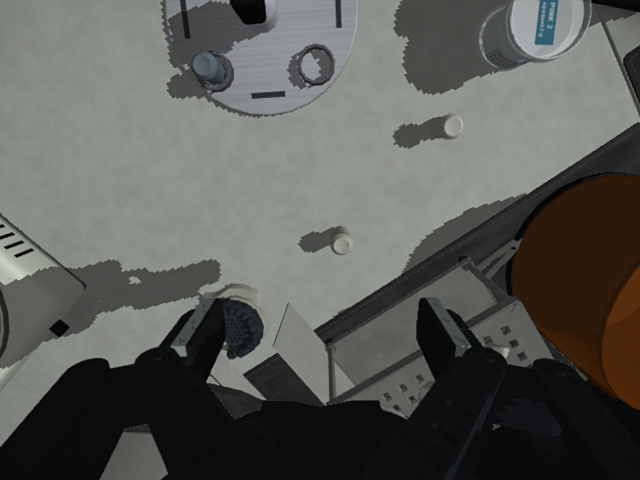

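Run:
```python
from h import *
im,d=snap("top"); P=cloud("top",d)
for c in ((.684,.046),(.656,.161)):
    m=(np.hypot(P[:,0]-c[0],P[:,1]-c[1])<.13)&(P[:,2]>.04)&(P[:,2]<.3)
    m&=np.hypot(P[:,0]-.511,P[:,1]-.0955)>.04
    Q=P[m]; D=np.hypot(Q[:,0]-c[0],Q[:,1]-c[1])
    for i in np.argsort(D)[:400:40]: print(c,D[i].round(3),Q[i].round(3))
print(off((.684,.046,.07)),off((.684,.046,.011)))
```

```text
(0.684, 0.046) 0.041 [0.648 0.066 0.3  ]
(0.684, 0.046) 0.057 [0.638 0.011 0.295]
(0.684, 0.046) 0.082 [ 0.639 -0.023  0.257]
(0.684, 0.046) 0.086 [ 0.63  -0.02   0.253]
(0.684, 0.046) 0.088 [ 0.72  -0.034  0.049]
(0.684, 0.046) 0.089 [ 0.623 -0.019  0.234]
(0.684, 0.046) 0.091 [ 0.62  -0.018  0.228]
(0.684, 0.046) 0.092 [ 0.73  -0.034  0.05 ]
(0.684, 0.046) 0.101 [ 0.742 -0.037  0.066]
(0.684, 0.046) 0.117 [0.801 0.034 0.104]
(0.656, 0.161) 0.055 [0.639 0.213 0.051]
(0.656, 0.161) 0.061 [0.637 0.219 0.05 ]
(0.656, 0.161) 0.065 [0.619 0.214 0.055]
(0.656, 0.161) 0.068 [0.623 0.221 0.05 ]
(0.656, 0.161) 0.071 [0.652 0.232 0.055]
(0.656, 0.161) 0.074 [0.614 0.221 0.054]
(0.656, 0.161) 0.076 [0.649 0.237 0.049]
(0.656, 0.161) 0.078 [0.625 0.233 0.05 ]
(0.656, 0.161) 0.081 [0.629 0.237 0.053]
(0.656, 0.161) 0.083 [0.628 0.239 0.053]
[-5.480916   17.93665484 71.53307159] [ -5.41101001  17.91262958 130.53302529]
```

```bash
python3 -m creep '[{"fingers":1,"offset":[-5.4,17.9,40]},{"fingers":1,"offset":[-5.4,17.9,80]},{"fingers":1,"offset":[-5.4,17.9,110]},{"fingers":1,"offset":[-5.4,17.9,129]},{"fingers":1,"offset":[-5.4,17.9,129]},{"fingers":1,"offset":[-5.4,17.9,129]}]' || true
python3 - <<'E'
from h import *
print(off((.684,.046,.012)))
E
```

```text
[ -5.41219486  17.91303679 129.53302607]$[0]: bad value
```

Turn is needed too.

```bash
python3 -m creep '[{"fingers":1,"offset":[-5.4,17.9,40],"turn":[0,0,0]},{"fingers":1,"offset":[-5.4,17.9,80],"turn":[0,0,0]},{"fingers":1,"offset":[-5.4,17.9,110],"turn":[0,0,0]},{"fingers":1,"offset":[-5.4,17.9,129],"turn":[0,0,0]},{"fingers":1,"offset":[-5.4,17.9,129],"turn":[0,0,0]},{"fingers":1,"offset":[-5.4,17.9,129],"turn":[0,0,0]}]'
python3 - <<'E'
from h import *
print(off((.684,.046,.012)))
E
```

```text
clock: 3.53
eef_pos: [0.6834, 0.0457, 0.0122]
ee_rot: [-0.968, -2.988, 0.0]
force: [-0.2, 1.3, 0.7]
finger_gap: 0.0854
grip_force: 0.0
[-0.32669287  0.57490482  0.17276775]
```

```bash
python3 -m creep '[{"fingers":0,"offset":[-0.3,0.5,0],"turn":[0,0,0]},{"fingers":0,"offset":[-0.3,0.5,0],"turn":[0,0,0]},{"fingers":0,"offset":[-0.3,0.5,0],"turn":[0,0,0]},{"fingers":0,"offset":[-0.3,0.5,0],"turn":[0,0,0]},{"fingers":0,"offset":[-0.3,0.5,0],"turn":[0,0,0]},{"fingers":0,"offset":[-0.3,0.5,0],"turn":[0,0,0]},{"fingers":0,"offset":[-0.3,0.5,0],"turn":[0,0,0]},{"fingers":0,"offset":[-0.3,0.5,0],"turn":[0,0,0]}]'
```

```text
clock: 4.2
eef_pos: [0.6853, 0.0468, 0.0124]
ee_rot: [0.966, 2.988, 0.001]
force: [-0.4, 0.3, 4.6]
finger_gap: 0.0162
grip_force: 58.8
```

```bash
python3 -m creep '[{"fingers":0,"offset":[0,0,-30],"turn":[0,0,0]},{"fingers":0,"offset":[0,0,-65],"turn":[0,0,0]},{"fingers":0,"offset":[0,0,-65],"turn":[0,0,0]},{"fingers":0,"offset":[0,0,-65],"turn":[0,0,0]}]'
python3 - <<'E'
from h import *
np.set_printoptions(precision=4,suppress=True)
for cam in("scene","wrist"):
    im,d=snap(cam,cam+"1.png")
    for q in spot_point(cam,"die_a"): print(cam,q["p"],world(cam,q["location"]))
    for q in spot_point(cam,"cup_1"): print(cam,"cup",q["p"],world(cam,q["location"]))
    P=cloud(cam,d)
    m=(np.hypot(P[:,0]-.685,P[:,1]-.047)<.02)&(P[:,2]>.045)&(P[:,2]<.08);print(m.sum(), P[m].min(0) if m.any() else 0)
im=cv2.imread("pics/scene1.png");c=eyes.get_calibration("scene")
u=cv2.projectPoints(np.array([[.685,.047,.07]]),cv2.Rodrigues(np.array(c["R"]))[0],np.array(c["t"]),np.array(c["mtx"]),np.array(c["dist_coeffs"]))[0].ravel().astype(int);print(u)
k=im[max(0,u[1]-50):u[1]+50,max(0,u[0]-65):u[0]+65];w=cv2.imread("pics/wrist1.png")
cv2.imwrite("pics/c1.png",np.vstack([cv2.resize(k,(390,300)),cv2.resize(w,(390,292))]))
print(off((.684,.046,.012)))
E
```

```text
clock: 4.53
eef_pos: [0.6865, 0.0467, 0.0793]
ee_rot: [0.965, 2.984, 0.002]
force: [-0.7, 0.0, -0.8]
finger_gap: 0.0157
grip_force: 58.6
scene 0.57 [0.6591 0.1626 0.0015]
scene 0.56 [0.4576 0.0827 0.0026]
scene 0.49 [0.5251 0.0453 0.0065]
scene cup 0.7 [0.5647 0.1045 0.0068]
scene cup 0.65 [0.5212 0.0462 0.0017]
scene cup 0.63 [0.5037 0.15   0.0092]
scene cup 0.57 [0.4606 0.0832 0.0056]
42 [0.6743 0.0431 0.0675]
wrist 0.88 [ 0.6587  0.1614 -0.0018]
wrist 0.63 [0.5251 0.0459 0.0054]
wrist cup 0.73 [0.5234 0.0455 0.0057]
wrist cup 0.7 [0.5595 0.1101 0.0087]
619 [0.6666 0.0393 0.0624]
[261 214]
[-1.3033 -0.2141 62.1839]
```

View pics/c1.png

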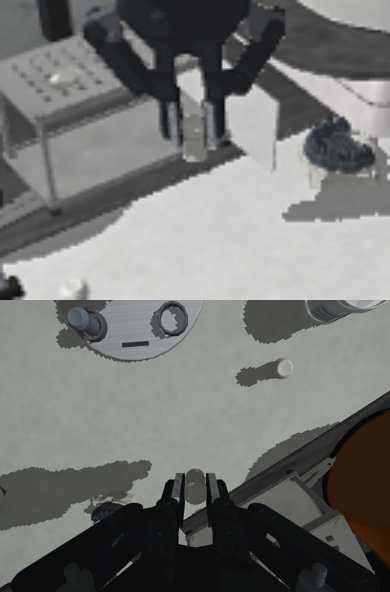

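The scene crop shows the die hanging upright between the pads, and the wrist view shows its crown at about (195,485). Next I'll measure its offset in the tool frame and refine the turntable centre and yaw.

```bash
cat >> h.py <<'E'
def hand():
    s=r.sense(); _,d=eyes.camera("wrist"); P=cloud("wrist",d)
    T=Ro.from_rotvec(s["ee_rot"]).inv().apply(P-s["eef_pos"])*1000
    m=(abs(T[:,1])<6.5)&(abs(T[:,0])<25)&(T[:,2]>-30)&(T[:,2]<16)
    T=T[m]; print("die in tool mm n",len(T))
    for z in range(-26,16,6):
        k=T[(T[:,2]>=z)&(T[:,2]<z+6)]
        if len(k)>3: print(z,len(k),k[:,0].min().round(1),k[:,0].max().round(1),k[:,1].mean().round(1))
E
python3 - <<'E'
from h import *
hand()
for cam in("wrist","top"):
    im,d=snap(cam)
    P=cloud(cam,d)
    m=(np.hypot(P[:,0]-.511,P[:,1]-.096)<.065)&(P[:,2]>.0105)&(P[:,2]<.018);Q=P[m]
    print(cam,len(Q))
    # fit: cup rims ring radius 12.7 at four corners
    from scipy.optimize import least_squares
    def f(p):
        a=p[2]+np.pi/4+np.arange(4)*np.pi/2; C=np.c_[p[0]+.0537*np.cos(a),p[1]+.0537*np.sin(a)]
        D=np.linalg.norm(Q[:,None,:2]-C[None],axis=2).min(1); return D-.0127
    for it in range(1):
        s=least_squares(f,[.511,.0955,-.61],loss='soft_l1',f_scale=.0015)
    a=s.x[2]+np.pi/4+np.arange(4)*np.pi/2
    print(s.x,np.abs(s.fun).mean()); print(np.c_[s.x[0]+.0537*np.cos(a),s.x[1]+.0537*np.sin(a)].round(4).tolist())
E
```

```text
die in tool mm n 1686
-26 61 -8.3 11.3 -4.9
-20 990 -10.3 11.5 0.4
-14 150 -10.5 11.9 -0.6
-8 97 2.8 11.1 -0.3
-2 181 0.1 8.5 0.4
4 159 0.0 9.0 -0.1
10 14 4.1 8.5 0.1
wrist 1580
[ 0.51267507  0.09775748 -0.58304122] 0.0014657994446124457
[[0.5653, 0.1086], [0.5019, 0.1504], [0.4601, 0.087], [0.5235, 0.0452]]
top 0
[ 0.511   0.0955 -0.61  ] nan
[[0.5639, 0.1049], [0.5016, 0.1484], [0.4581, 0.0861], [0.5204, 0.0426]]<stdin>:16: RuntimeWarning: Mean of empty slice.
  ret = ret.dtype.type(ret / rcount)
```

Run:
```python
from h import *
print(off((.5665,.1066,.08)))
```

```text
[130.28213828 -20.38758466  -4.54393242]
```

```bash
python3 -m creep '[{"fingers":0,"offset":[40,-6,-5],"turn":[0,0,0]},{"fingers":0,"offset":[80,-13,-5],"turn":[0,0,0]},{"fingers":0,"offset":[115,-18,-5],"turn":[0,0,0]},{"fingers":0,"offset":[130,-20,-5],"turn":[0,0,0]},{"fingers":0,"offset":[130,-20,-5],"turn":[0,0,0]},{"fingers":0,"offset":[130,-20,-5],"turn":[0,0,0]}]'
python3 - <<'E'
from h import *
np.set_printoptions(precision=4,suppress=True)
hand()
im,d=snap("wrist","w2.png")
for q in spot_point("wrist","cup_1"): print("cup",q["p"],world("wrist",q["location"]))
for q in spot_point("wrist","die_a"): print("die",q["p"],world("wrist",q["location"]))
P=cloud("wrist",d)
m=(np.hypot(P[:,0]-.5653,P[:,1]-.1075)<.019)&(P[:,2]>.011)&(P[:,2]<.018);Q=P[m]
print(len(Q),Q.min(0),Q.max(0))
from scipy.optimize import least_squares
s=least_squares(lambda p:np.hypot(Q[:,0]-p[0],Q[:,1]-p[1])-.0128,[.5653,.1075],loss='soft_l1',f_scale=.001); print(s.x,abs(s.fun).mean())
s=r.sense(); print(s["eef_pos"])
E
```

```text
clock: 5.48
eef_pos: [0.5673, 0.1071, 0.0815]
ee_rot: [0.965, 2.989, 0.0]
force: [0.2, -0.0, 0.6]
finger_gap: 0.0162
grip_force: 58.6
die in tool mm n 1684
-26 57 -7.9 10.5 -5.4
-20 991 -11.1 10.5 0.5
-14 147 -10.7 10.8 -0.5
-8 102 2.3 10.7 -0.4
-2 177 -0.3 7.4 0.3
4 160 -1.1 7.7 0.1
10 11 -0.4 7.3 -0.4
cup 0.87 [0.4604 0.0834 0.0033]
cup 0.69 [0.4984 0.1509 0.0048]
cup 0.63 [0.5629 0.1088 0.0103]
cup 0.57 [0.5218 0.0455 0.0073]
die 0.97 [ 0.6548  0.1647 -0.0018]
die 0.68 [0.4603 0.0851 0.0071]
die 0.62 [0.5246 0.0446 0.0043]
die 0.6 [0.5702 0.1068 0.0713]
491 [0.5516 0.0954 0.011 ] [0.5786 0.1226 0.0163]
[0.5649 0.109 ] 0.0007285231989797563
[0.5689 0.1061 0.0817]
```

View pics/w2.png

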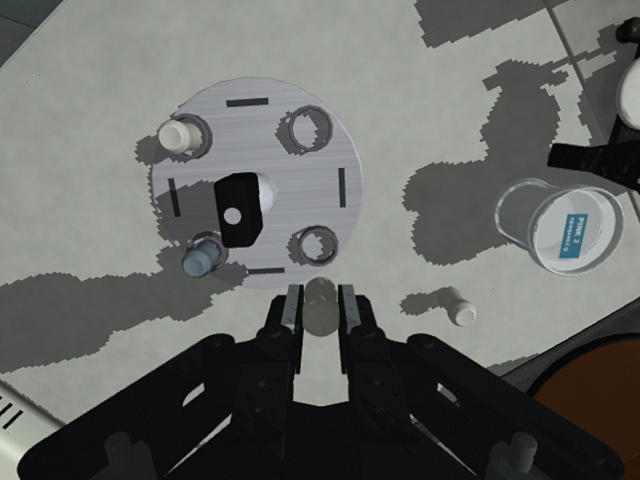

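```bash
cat >> h.py <<'E'
from scipy.optimize import least_squares
def rel(cup,n=3,rad=.0128,z=(.011,.018)):
    "die-in-hand centre vs cup centre (tool axes mm), same frames"
    for _ in range(n):
        c=eyes.get_calibration("wrist"); s=r.sense(); im,d=eyes.camera("wrist"); P=cloud("wrist",d)
        R=Ro.from_rotvec(s["ee_rot"]).inv()
        m=(np.hypot(P[:,0]-cup[0],P[:,1]-cup[1])<.019)&(P[:,2]>z[0])&(P[:,2]<z[1]);Q=P[m]
        f=least_squares(lambda p:np.hypot(Q[:,0]-p[0],Q[:,1]-p[1])-rad,cup[:2],loss='soft_l1',f_scale=.001)
        T=R.apply(P-s["eef_pos"])*1000; C=R.apply(np.r_[f.x,.015]-s["eef_pos"])*1000
        k=T[(abs(T[:,1])<3)&(abs(T[:,0])<25)&(T[:,2]>-28)&(T[:,2]<15)]
        top=k[(k[:,2]<-14)]; x=np.percentile(top[:,0],[1,10,50,90,99]).round(1); st=k[(k[:,2]>-2)]
        print(s["eef_pos"].round(4),"cup",f.x.round(4),"tool",C.round(1),"top x",x,"z",np.percentile(top[:,2],[2,50]).round(1),"stem front",np.percentile(st[:,0],[95]).round(1),"bottom",st[:,2].max().round(1))
E
python3 - <<'E'
from h import *
rel((.565,.109))
s=r.sense();T=None
im,d=eyes.camera("wrist"); P=cloud("wrist",d)
# same shape stats for grey/loose die B standing on the bench
for nm,c,z in(("B",(.656,.162),0),("D",(.4590,.085),.006)):
    m=(np.hypot(P[:,0]-c[0],P[:,1]-c[1])<.02);Q=P[m];u=np.array([-.82,.57])
    for a in range(4,34,5):
        k=Q[(Q[:,2]-z>=a/1000)&(Q[:,2]-z<(a+5)/1000)]
        if len(k)>5:print(nm,a,len(k),cv2.minEnclosingCircle(k[:,:2].astype(np.float32)),(k[:,:2]@u).max()-np.dot(c,u))
E
```

```text
[0.5689 0.1061 0.0817] cup [0.5641 0.1095] tool [ 6.  -0.1 66.7] top x [-5.7 -3.7  2.8  8.3  9.5] z [-19.4 -17.8] stem front [8.9] bottom 11.4
[0.5687 0.1061 0.0816] cup [0.564  0.1096] tool [ 5.9  0.1 66.6] top x [-5.5 -3.8  3.   8.5  9.6] z [-19.5 -17.8] stem front [8.9] bottom 12.9
[0.5685 0.1061 0.0814] cup [0.564  0.1096] tool [ 5.7  0.2 66.4] top x [-5.6 -3.7  3.   8.6  9.6] z [-19.2 -17.8] stem front [8.9] bottom 12.7
B 4 108 ((0.6549032926559448, 0.16359731554985046), 0.008339492604136467) 0.008772652872764353
B 9 107 ((0.6559576988220215, 0.1636754274368286), 0.007706116884946823) 0.008158527275489047
B 14 66 ((0.6539686918258667, 0.16346606612205505), 0.006624399218708277) 0.008203288066399694
B 19 65 ((0.653907299041748, 0.16353441774845123), 0.008368299342691898) 0.00987659142075581
B 24 199 ((0.6562126278877258, 0.16355609893798828), 0.009255390614271164) 0.00964952725382956
B 29 367 ((0.6558598279953003, 0.16382712125778198), 0.008347215130925179) 0.008446214423348974
D 4 443 ((0.4594397246837616, 0.0864027738571167), 0.013903172686696053) 0.014068336671259452
D 9 249 ((0.45965859293937683, 0.0866277664899826), 0.01359392050653696) 0.013856847556060425
D 14 29 ((0.461706280708313, 0.08984683454036713), 0.005804459564387798) 0.0062343965436607585
D 19 47 ((0.46188223361968994, 0.0891544371843338), 0.008295167237520218) 0.008169080041371568
D 24 246 ((0.4595290422439575, 0.08637453615665436), 0.009503520093858242) 0.009362589745443961
D 29 672 ((0.4598739743232727, 0.0869065523147583), 0.008811837062239647) 0.008643748538321616
```

```bash
python3 -m creep '[{"fingers":0,"offset":[3.9,0.1,0],"turn":[0,0,0]},{"fingers":0,"offset":[3.9,0.1,25],"turn":[0,0,0]},{"fingers":0,"offset":[3.9,0.1,40],"turn":[0,0,0]},{"fingers":0,"offset":[3.9,0.1,40],"turn":[0,0,0]},{"fingers":0,"offset":[3.9,0.1,40],"turn":[0,0,0]}]'
python3 - <<'E'
from h import *
rel((.564,.1096)); rel((.564,.1096),2)
E
```

```text
clock: 6.3
eef_pos: [0.5634, 0.1092, 0.0404]
ee_rot: [-0.966, -2.987, 0.001]
force: [0.0, 0.7, -0.2]
finger_gap: 0.0161
grip_force: 58.6
[0.5634 0.1092 0.0404] cup [0.5657 0.1093] tool [-1.8  1.5 25.4] top x [-6.6 -4.5  2.4  7.5  8.7] z [-20.6 -19.2] stem front [7.8] bottom 10.6
[0.5645 0.1092 0.0416] cup [0.5653 0.1093] tool [-0.6  0.6 26.6] top x [-6.1 -4.2  2.5  7.9  9. ] z [-20.3 -18.7] stem front [8.1] bottom 10.9
[0.5651 0.1091 0.0424] cup [0.5649 0.1093] tool [ 0.4 -0.1 27.4] top x [-5.8 -4.   2.8  8.2  9.2] z [-19.8 -18.2] stem front [8.6] bottom 11.5
[0.5654 0.1091 0.0427] cup [0.5647 0.1093] tool [ 0.8 -0.3 27.7] top x [-6.  -4.   3.   8.5  9.7] z [-19.5 -18. ] stem front [8.7] bottom 11.8
[0.5655 0.1091 0.0428] cup [0.5645 0.1093] tool [ 0.9 -0.5 27.8] top x [-5.8 -3.9  2.6  8.2  9.5] z [-19.4 -17.9] stem front [8.8] bottom 11.8
```

```bash
python3 -m creep '[{"fingers":0,"offset":[-0.5,-0.3,8],"turn":[0,0,0]},{"fingers":0,"offset":[-0.5,-0.3,16],"turn":[0,0,0]},{"fingers":0,"offset":[-0.5,-0.3,23],"turn":[0,0,0]},{"fingers":0,"offset":[-0.5,-0.3,23],"turn":[0,0,0]},{"fingers":0,"offset":[-0.5,-0.3,23],"turn":[0,0,0]}]'
python3 - <<'E'
from h import *
rel((.5645,.1093),1);s=r.sense();print(s["eef_pos"],s["force"])
E
```

```text
clock: 6.97
eef_pos: [0.5648, 0.1085, 0.0184]
ee_rot: [-0.967, -2.989, 0.0]
force: [-0.8, -0.2, 4.7]
finger_gap: 0.016
grip_force: 59.3
[0.5648 0.1085 0.0184] cup [0.5651 0.1076] tool [-0.8 -0.5  3.4] top x [-5.7 -3.9  2.8  8.4  9.5] z [-19.4 -17.9] stem front [24.] bottom 14.1
[0.56480039 0.10848615 0.01839637] [-0.56758621 -0.41243311  4.3069452 ]
```

```bash
python3 -m creep '[{"fingers":0.35,"offset":[0,0,0],"turn":[0,0,0]},{"fingers":0.35,"offset":[0,0,0],"turn":[0,0,0]},{"fingers":0.35,"offset":[0,0,0],"turn":[0,0,0]},{"fingers":0.35,"offset":[0,0,-20],"turn":[0,0,0]},{"fingers":0.35,"offset":[0,0,-50],"turn":[0,0,0]},{"fingers":1,"offset":[0,0,-90],"turn":[0,0,0]},{"fingers":1,"offset":[0,0,-90],"turn":[0,0,0]}]'
python3 - <<'E'
from h import *
np.set_printoptions(precision=4,suppress=True)
snap("wrist");snap("wrist")
_,d=snap("wrist","w3.png"); P=cloud("wrist",d)
for c in((.565,.109),(.656,.162)):
    m=(np.hypot(P[:,0]-c[0],P[:,1]-c[1])<.017)&(P[:,2]>.023)&(P[:,2]<.045);Q=P[m];print(len(Q),cv2.minEnclosingCircle(Q[:,:2].astype(np.float32)) if len(Q) else 0,Q[:,2].max())
for q in spot_point("wrist","die_a"): print("die",q["p"],world("wrist",q["location"]))
print(off((.656,.1628,.10)))
E
```

```text
clock: 7.6
eef_pos: [0.5696, 0.1088, 0.1162]
ee_rot: [0.962, 2.977, 0.007]
force: [1.8, 1.0, 1.9]
finger_gap: 0.0529
grip_force: 0.0
539 ((0.5636304616928101, 0.11018738150596619), 0.009534013457596302) 0.03665745672434358
435 ((0.6544916033744812, 0.1635003536939621), 0.009667756035923958) 0.030010418846806428
die 0.93 [ 0.6544  0.1608 -0.0064]
die 0.92 [0.5601 0.1094 0.0038]
die 0.73 [0.4585 0.0847 0.0039]
die 0.63 [0.5194 0.0439 0.0039]
[-43.0512  98.0088   7.054 ]
```

```bash
python3 -m creep '[{"fingers":1,"offset":[-19,41,0],"turn":[0,0,0]},{"fingers":1,"offset":[-34,78,7],"turn":[0,0,0]},{"fingers":1,"offset":[-41,98,7],"turn":[0,0,0]},{"fingers":1,"offset":[-41,98,30],"turn":[0,0,0]},{"fingers":1,"offset":[-41,98,60],"turn":[0,0,0]},{"fingers":1,"offset":[-41,98,60],"turn":[0,0,0]},{"fingers":1,"offset":[-41,98,60],"turn":[0,0,0]}]'
python3 - <<'E'
from h import *
np.set_printoptions(precision=4,suppress=True)
snap("wrist");snap("wrist")
_,d=snap("wrist"); P=cloud("wrist",d); c=(.655,.163); s=r.sense()
m=(np.hypot(P[:,0]-c[0],P[:,1]-c[1])<.017)&(P[:,2]>.02)&(P[:,2]<.045);Q=P[m];(x,y),rr=cv2.minEnclosingCircle(Q[:,:2].astype(np.float32));print(s["eef_pos"],x,y,rr,off((x,y,.0125)))
E
```

```text
clock: 8.38
eef_pos: [0.6518, 0.1637, 0.0436]
ee_rot: [-0.964, -2.981, 0.006]
force: [0.1, 0.3, -0.5]
finger_gap: 0.0856
grip_force: 0.0
[0.6559 0.1639 0.0496] 0.6581919193267822 0.1635439693927765 0.009341624565422535 [-2.026   1.0129 37.146 ]
```

```bash
python3 -m creep '[{"fingers":1,"offset":[-1,1,20],"turn":[0,0,0]},{"fingers":1,"offset":[-1,1,37],"turn":[0,0,0]},{"fingers":1,"offset":[-1,1,37],"turn":[0,0,0]},{"fingers":0,"offset":[-1,1,37],"turn":[0,0,0]},{"fingers":0,"offset":[-1,1,37],"turn":[0,0,0]},{"fingers":0,"offset":[-1,1,37],"turn":[0,0,0]},{"fingers":0,"offset":[-1,1,37],"turn":[0,0,0]},{"fingers":0,"offset":[-1,1,37],"turn":[0,0,0]}]'; python3 -m creep '[{"fingers":0,"offset":[0,0,0],"turn":[0,0,0]},{"fingers":0,"offset":[0,0,0],"turn":[0,0,0]},{"fingers":0,"offset":[0,0,0],"turn":[0,0,0]},{"fingers":0,"offset":[0,0,-40],"turn":[0,0,0]},{"fingers":0,"offset":[0,0,-70],"turn":[0,0,0]},{"fingers":0,"offset":[0,0,-70],"turn":[0,0,0]}]'
python3 - <<'E'
from h import *
print(off((.5025,.1515,.085)))
E
```

```text
clock: 9.2
eef_pos: [0.6574, 0.1643, 0.0126]
ee_rot: [0.966, 2.987, 0.001]
force: [0.1, 0.3, -0.1]
finger_gap: 0.0255
grip_force: 0.0
clock: 9.7
eef_pos: [0.6611, 0.1648, 0.0887]
ee_rot: [0.963, 2.979, 0.008]
force: [2.0, 0.5, 1.9]
finger_gap: 0.0162
grip_force: 58.6
[ 120.79199794 -103.6144766     1.79855822]
```

```bash
python3 -m creep '[{"fingers":0,"offset":[29,-25,0],"turn":[0,0,0]},{"fingers":0,"offset":[58,-50,0],"turn":[0,0,0]},{"fingers":0,"offset":[87,-75,0],"turn":[0,0,0]},{"fingers":0,"offset":[112,-95,0],"turn":[0,0,0]},{"fingers":0,"offset":[119,-102,0],"turn":[0,0,0]},{"fingers":0,"offset":[119,-102,0],"turn":[0,0,0]},{"fingers":0,"offset":[119,-102,0],"turn":[0,0,0]}]'
python3 - <<'E'
from h import *
snap("wrist");snap("wrist");snap("wrist")
print(r.sense()["eef_pos"]);rel((.502,.151),2)
im,d=snap("wrist","w4.png")
for q in spot_point("wrist","cup_1"): print("cup",q["p"],world("wrist",q["location"]))
E
```

```text
clock: 10.28
eef_pos: [0.5012, 0.1513, 0.0817]
ee_rot: [0.966, 2.987, 0.001]
force: [1.0, -0.9, 0.9]
finger_gap: 0.0161
grip_force: 58.7
[0.50250966 0.1512249  0.08200704]
[0.5025 0.1512 0.082 ] cup [0.4999 0.1504] tool [ 1.8 -2.3 67. ] top x [-6.5 -4.7  1.8  7.5  8.4] z [-19.1 -17.7] stem front [7.9] bottom 11.8
[0.5023 0.1512 0.0818] cup [0.4999 0.1505] tool [ 1.6 -2.1 66.8] top x [-6.3 -4.7  2.   7.4  8.7] z [-19.1 -17.7] stem front [8.] bottom 11.6
cup 0.96 [0.56236669 0.10668357 0.00977298]
cup 0.95 [0.52099155 0.0452822  0.0058448 ]
cup 0.84 [0.49879434 0.1528234  0.00158994]
cup 0.64 [0.45826693 0.08452231 0.00197628]
```

View pics/w4.png

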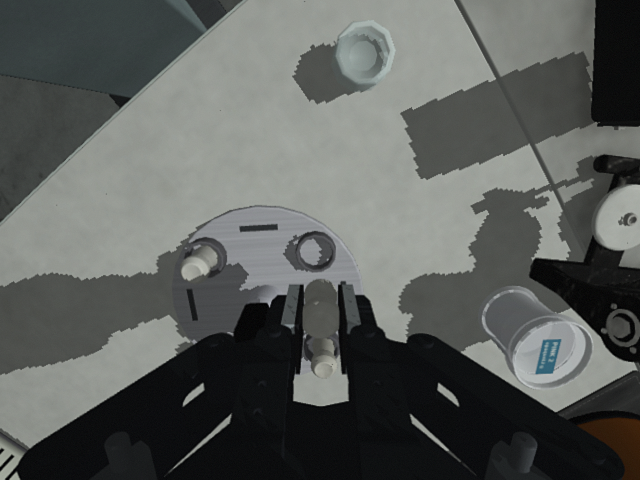

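The held die is at (320,305), cup 2 at (315,250), and die A stands in its cup at (322,360).

```bash
python3 -m creep '[{"fingers":0,"offset":[0.6,-2.2,0],"turn":[0,0,0]},{"fingers":0,"offset":[0.6,-2.2,25],"turn":[0,0,0]},{"fingers":0,"offset":[0.6,-2.2,39],"turn":[0,0,0]},{"fingers":0,"offset":[0.6,-2.2,39],"turn":[0,0,0]},{"fingers":0,"offset":[0.6,-2.2,39],"turn":[0,0,0]}]'
python3 - <<'E'
from h import *
snap("wrist");snap("wrist");snap("wrist")
rel((.5,.1505),2)
E
```

```text
clock: 11.05
eef_pos: [0.4979, 0.1496, 0.0416]
ee_rot: [-0.966, -2.987, 0.001]
force: [-0.0, 0.3, -0.2]
finger_gap: 0.0158
grip_force: 58.7
[0.4997 0.1499 0.0436] cup [0.5005 0.1503] tool [-0.4  0.7 28.6] top x [-6.6 -4.9  1.9  7.4  8.4] z [-19.3 -17.9] stem front [7.6] bottom 12.6
[0.4997 0.1499 0.0436] cup [0.5004 0.1502] tool [-0.3  0.6 28.6] top x [-6.7 -4.8  1.9  7.2  8.6] z [-19.3 -17.8] stem front [7.8] bottom 11.3
```

```bash
python3 -m creep '[{"fingers":0,"offset":[-0.6,0.3,8],"turn":[0,0,0]},{"fingers":0,"offset":[-0.6,0.3,16],"turn":[0,0,0]},{"fingers":0,"offset":[-0.6,0.3,24.5],"turn":[0,0,0]},{"fingers":0,"offset":[-0.6,0.3,24.5],"turn":[0,0,0]},{"fingers":0,"offset":[-0.6,0.3,24.5],"turn":[0,0,0]}]'
```

```text
clock: 11.72
eef_pos: [0.4983, 0.1496, 0.0166]
ee_rot: [-0.966, -2.987, 0.002]
force: [-0.3, 0.3, -0.4]
finger_gap: 0.0163
grip_force: 67.4
```

Run:
```python
from h import *
for _ in range(3):
    snap("wrist");s=r.sense();print(s["eef_pos"],s["force"],s["grip_force"],s["finger_gap"])
hand()
```

```text
[0.4987196  0.14963657 0.01707078] [-0.25207498 -0.47324596 -0.62644433] 67.37517356872559 0.015887265280484168
[0.49904081 0.14965891 0.01744702] [-0.647498   -0.48911802  0.64850492] 67.37463712692261 0.01610363843329949
[0.4992415  0.14967449 0.01768944] [-0.26691977 -1.25246608  1.07906931] 67.37412929534912 0.01578826496160421
die in tool mm n 2618
-26 885 -9.5 12.3 0.4
-20 296 -10.2 11.7 -0.7
-14 66 3.5 11.9 -0.7
-8 202 0.7 11.4 -0.1
-2 325 -0.9 13.0 0.2
4 214 0.7 18.5 0.2
10 596 -8.5 24.0 -1.1
```

Run:
```python
from h import *
im,d=snap("wrist");s=r.sense();rel((.5,.1505),1)
P=cloud("wrist",d);T=Ro.from_rotvec(s["ee_rot"]).inv().apply(P-s["eef_pos"])*1000
k=T[(abs(T[:,1])<6)&(abs(T[:,0])<14)&(T[:,2]<-12)&(T[:,2]>-32)]
top=k[k[:,2]<np.percentile(k[:,2],60)]
A=np.c_[top[:,:2],np.ones(len(top))];print("plane",np.linalg.lstsq(A,top[:,2],rcond=None)[0],np.percentile(top[:,2],[1,20,50]))
cv2.imwrite("pics/c5.png",cv2.resize(im[200:420,200:440,::-1],(720,600 if 0 else 660))[:600])
```

```text
[0.4995 0.1497 0.018 ] cup [0.5011 0.1485] tool [-2.  0.  3.] top x [-6.8 -4.7  3.   7.8  8.5] z [-23.1 -21.5] stem front [20.4] bottom 15.0
plane [-5.03867497e-04 -6.33232466e-03 -2.20524826e+01] [-23.29298711 -22.51441933 -22.04439413]
```

View pics/c5.png

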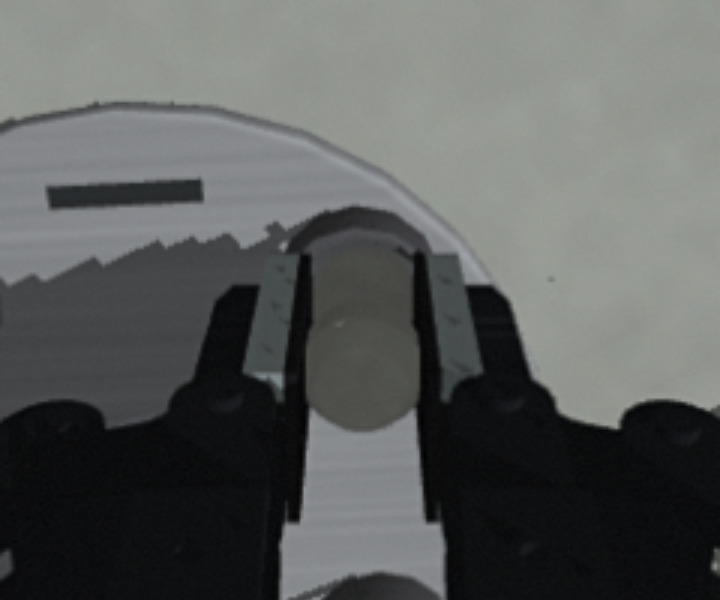

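The crop shows the die upright and level with its foot inside the cup (rim arc at about (360,235)). It has slid up slightly in the grip, so I'll lower it about 2.5 mm and release.

```bash
python3 -m creep '[{"fingers":0,"offset":[0,0,1.5],"turn":[0,0,0]},{"fingers":0,"offset":[0,0,2.5],"turn":[0,0,0]},{"fingers":0.35,"offset":[0,0,2.5],"turn":[0,0,0]},{"fingers":0.35,"offset":[0,0,2.5],"turn":[0,0,0]},{"fingers":0.35,"offset":[0,0,2.5],"turn":[0,0,0]},{"fingers":0.35,"offset":[0,0,-20],"turn":[0,0,0]},{"fingers":0.35,"offset":[0,0,-50],"turn":[0,0,0]},{"fingers":0.6,"offset":[0,0,-90],"turn":[0,0,0]}]'; python3 -m creep '[{"fingers":1,"offset":[-40,-10,-30],"turn":[0,0,0]},{"fingers":1,"offset":[-40,-10,-60],"turn":[0,0,0]},{"fingers":1,"offset":[-40,-10,-60],"turn":[0,0,0]},{"fingers":1,"offset":[-40,-10,-60],"turn":[0,0,0]}]'
python3 - <<'E'
from h import *
np.set_printoptions(precision=4,suppress=True)
snap("wrist");snap("wrist");im,d=snap("wrist","w5.png"); P=cloud("wrist",d); s=r.sense();print(s["eef_pos"])
for c in((.565,.109),(.5005,.1505),(.4595,.086),(.5225,.045)):
    m=(np.hypot(P[:,0]-c[0],P[:,1]-c[1])<.019)&(P[:,2]>.022)&(P[:,2]<.05);Q=P[m];print(len(Q),cv2.minEnclosingCircle(Q[:,:2].astype(np.float32)) if len(Q) else 0,Q[:,2].max())
G=P[(np.hypot(P[:,0]-.511,P[:,1]-.097)<.035)&(P[:,2]>.062)&(P[:,2]<.08)]
print("grip",len(G),G.mean(0) if len(G) else 0,cv2.minAreaRect((G[:,:2]*1000).astype(np.float32)) if len(G) else 0)
for q in spot_point("wrist","grip"): print("grip",q["p"],world("wrist",q["location"]))
E
```

```text
clock: 12.68
eef_pos: [0.4967, 0.1493, 0.1058]
ee_rot: [-0.965, -2.983, 0.005]
force: [0.3, 0.1, 0.3]
finger_gap: 0.0407
grip_force: 0.0
clock: 13.02
eef_pos: [0.528, 0.1178, 0.171]
ee_rot: [0.966, 2.983, 0.003]
force: [-0.8, 0.3, -0.7]
finger_gap: 0.085
grip_force: 0.0
[0.5245 0.1183 0.1661]
333 ((0.564419150352478, 0.11031743139028549), 0.009386260993778706) 0.03790236875306556
387 ((0.5004498958587646, 0.1508892923593521), 0.009171088226139545) 0.0378880261604714
400 ((0.4587865471839905, 0.08610796928405762), 0.009471672587096691) 0.037885473228827155
331 ((0.5227783918380737, 0.04594860598444939), 0.009183350950479507) 0.03756493216904944
grip 918 [0.5104 0.0991 0.0695] ((511.2514343261719, 97.87379455566406), (16.2611083984375, 33.98568344116211), 57.5987663269043)
grip 0.89 [0.5093 0.0991 0.063 ]
```

View pics/w5.png

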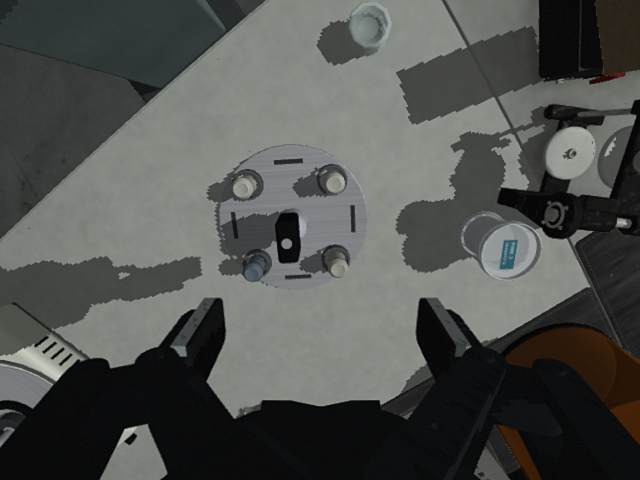

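All four dies stand in their cups: (244,184), (332,180), (337,262) and (256,265), with tops level at 38 mm. The grip bar is at (288,237). Next I'll grasp it.

Run:
```python
from h import *
print(off((.5107,.0986,.0425)))
```

```text
[ -0.9369545  -23.71928999 123.27899945]
```

```bash
python3 -m creep '[{"fingers":1,"offset":[-1,-23.7,20],"turn":[0,0,-3.5]},{"fingers":1,"offset":[-1,-23.7,50],"turn":[0,0,-3.5]},{"fingers":1,"offset":[-1,-23.7,70],"turn":[0,0,-3.5]},{"fingers":1,"offset":[-1,-23.7,70],"turn":[0,0,-3.5]},{"fingers":1,"offset":[-1,-23.7,70],"turn":[0,0,-3.5]},{"fingers":1,"offset":[-1,-23.7,70],"turn":[0,0,-3.5]},{"fingers":1,"offset":[-1,-23.7,70],"turn":[0,0,-3.5]},{"fingers":1,"offset":[-1,-23.7,70],"turn":[0,0,-3.5]}]'
python3 - <<'E'
from h import *
snap("wrist");snap("wrist");im,d=snap("wrist"); P=cloud("wrist",d); s=r.sense();print(s["eef_pos"],s["ee_rot"])
G=P[(np.hypot(P[:,0]-.511,P[:,1]-.098)<.035)&(P[:,2]>.064)&(P[:,2]<.08)]
(c,wh,a)=cv2.minAreaRect((G[:,:2]*1000).astype(np.float32)); print(len(G),c,wh,a)
print(off((c[0]/1000,c[1]/1000,.0425)))
E
```

```text
clock: 13.88
eef_pos: [0.514, 0.0985, 0.0994]
ee_rot: [0.874, 3.015, 0.001]
force: [0.2, -0.6, -0.3]
finger_gap: 0.0856
grip_force: 0.0
[0.51347015 0.09845172 0.0988716 ] [8.74204648e-01 3.01562430e+00 8.47135627e-04]
1599 (511.755859375, 97.84564971923828) (15.830852508544922, 34.127769470214844) 56.908809661865234
[ 1.21396358 -1.48661625 56.36825054]
```

```bash
python3 -m creep '[{"fingers":1,"offset":[2,-1.5,20],"turn":[0,0,0]},{"fingers":1,"offset":[2,-1.5,42],"turn":[0,0,0]},{"fingers":1,"offset":[2,-1.5,56],"turn":[0,0,0]},{"fingers":1,"offset":[2,-1.5,56],"turn":[0,0,0]},{"fingers":1,"offset":[2,-1.5,56],"turn":[0,0,0]},{"fingers":1,"offset":[2,-1.5,56],"turn":[0,0,0]}]'
python3 -m creep '[{"fingers":0,"offset":[0,0,0],"turn":[0,0,0]},{"fingers":0,"offset":[0,0,0],"turn":[0,0,0]},{"fingers":0,"offset":[0,0,0],"turn":[0,0,0]},{"fingers":0,"offset":[0,0,0],"turn":[0,0,0]},{"fingers":0,"offset":[0,0,0],"turn":[0,0,0]},{"fingers":0,"offset":[0,0,0],"turn":[0,0,0]},{"fingers":0,"offset":[0,0,0],"turn":[0,0,0]},{"fingers":0,"offset":[0,0,0],"turn":[0,0,0]}]'
```

```text
clock: 14.53
eef_pos: [0.5113, 0.0982, 0.043]
ee_rot: [0.874, 3.016, 0.001]
force: [-0.0, 0.0, 0.1]
finger_gap: 0.0855
grip_force: 0.0
clock: 15.2
eef_pos: [0.5106, 0.098, 0.0423]
ee_rot: [0.875, 3.017, -0.0]
force: [-0.8, -1.8, 3.7]
finger_gap: 0.0151
grip_force: 63.0
```

```bash
python3 -m creep '[{"fingers":0,"offset":[0,0,-4],"turn":[0,0,0]},{"fingers":0,"offset":[0,0,-12],"turn":[0,0,0]},{"fingers":0,"offset":[0,0,-28],"turn":[0,0,0]},{"fingers":0,"offset":[0,0,-48],"turn":[0,0,0]},{"fingers":0,"offset":[0,0,-68],"turn":[0,0,0]},{"fingers":0,"offset":[0,0,-84],"turn":[0,0,0]},{"fingers":0,"offset":[0,0,-92],"turn":[0,0,0]},{"fingers":0,"offset":[0,0,-95],"turn":[0,0,0]}]'
python3 - <<'E'
from h import *
np.set_printoptions(precision=4,suppress=True)
for _ in range(4): im,d=snap("wrist")
s=r.sense();print(s["eef_pos"],s["ee_rot"],s["force"],s["moment"],s["finger_gap"])
P=cloud("wrist",d);T=Ro.from_rotvec(s["ee_rot"]).inv().apply(P-s["eef_pos"])*1000
# disc top plane (35 mm below TCP nominal)
k=T[(np.hypot(T[:,0],T[:,1])<69)&(T[:,2]>31)&(T[:,2]<41)]
print("disc",len(k),np.linalg.lstsq(np.c_[k[:,:2],np.ones(len(k))],k[:,2],rcond=None)[0],np.median(k[:,2]))
for c in((38,38),(38,-38),(-38,38),(-38,-38)):
    q=T[(np.hypot(T[:,0]-c[0],T[:,1]-c[1])<16)&(T[:,2]<19)&(T[:,2]>-5)]
    print(c,len(q),[np.round(v,1) for v in cv2.minEnclosingCircle(q[:,:2].astype(np.float32))] if len(q) else 0,q[:,2].min() if len(q) else 0)
im2,d2=snap("top")
for n in("turntable","grip","spindle_tip","curing_unit"):
    for q in spot_point("top",n): print(n,q["p"],world("top",q["location"]))
m=trace("top","curing_unit")
if m:
    Q=cloud("top",d2,m[0]["region"]);Q=Q[(Q[:,2]>.035)&(Q[:,2]<.06)];(c,wh,a)=cv2.minAreaRect((Q[:,:2]*1000).astype(np.float32));print(m[0]["p"],c,wh,a)
E
```

```text
clock: 15.87
eef_pos: [0.511, 0.0983, 0.1385]
ee_rot: [0.874, 3.015, 0.001]
force: [0.1, -1.1, -3.5]
finger_gap: 0.0149
grip_force: 62.0
[0.5093 0.0982 0.1354] [-0.8743 -3.0148  0.0011] [-0.0099  0.2482 -2.7246] [ 0.0095  0.0681 -0.0052] 0.015018121742677531
disc 25709 [ 0.0008 -0.0007 36.2089] 36.29914107747645
(38, 38) 1185 [array([36. , 40.8]), np.float64(9.3)] 3.3526699323636837
(38, -38) 1208 [array([ 36.5, -36.3]), np.float64(9.3)] 3.191100039831702
(-38, 38) 13 [array([-31.6,  42.4]), np.float64(2.3)] 14.282629777196284
(-38, -38) 11 [array([-31.9, -38.9]), np.float64(2.8)] 14.157450634065093
spindle_tip 0.75 [ 0.5104 -0.2657  0.071 ]
curing_unit 0.8 [ 0.5053 -0.2713 -0.0002]
0.57 (505.0950927734375, -270.5368347167969) (196.20687866210938, 180.87159729003906) 8.244895935058594
```

Run:
```python
from h import *
for cam in("top","scene"):
    im,d=snap(cam);P=cloud(cam,d)
    # keep pixel order for colour
    v,u=np.nonzero(d>0);g=im[v,u].mean(1)
    D=np.hypot(P[:,0]-.509,P[:,1]+.270)
    z=P[:,2]
    k=(D<.04)&(g<70)&(z>.045)&(z<.062);Q=P[k];f=least_squares(lambda p:np.hypot(Q[:,0]-p[0],Q[:,1]-p[1])-.027,[.509,-.27],loss='soft_l1',f_scale=.003)
    print(cam,"dark ring",k.sum(),f.x, cv2.minEnclosingCircle((Q[:,:2]*1000).astype(np.float32)),np.median(Q[:,2]))
    k=(D<.012)&(z>.060)&(z<.09);print("spindle",k.sum(),P[k].mean(0),P[k].max(0))
    cs=P[(D<.15)&(z>.040)&(z<.048)];print("house",len(cs),cv2.minAreaRect((cs[:,:2]*1000).astype(np.float32)),np.median(cs[:,2]))
    if cam=="scene": 
        D=np.hypot(P[:,0]-.683,P[:,1]+.08)
        pass
print(off((.509,-.2695,.139)))
```

```text
top dark ring 356 [ 0.50893877 -0.26900916] ((509.2658996582031, -269.745361328125), 32.31605529785156) 0.050487522927177245
spindle 29 [ 0.50858318 -0.26856134  0.06791523] [ 0.51289068 -0.26404687  0.07305561]
house 9320 ((505.80078125, -270.02362060546875), (192.91717529296875, 177.79483032226562), 8.461381912231445) 0.0447865586125634
scene dark ring 253 [ 0.50836762 -0.26756831] ((506.8425598144531, -269.3003845214844), 33.941829681396484) 0.05164787718192419
spindle 25 [ 0.5075217  -0.26841559  0.0665858 ] [ 0.51245673 -0.2644307   0.07396733]
house 3142 ((505.64971923828125, -269.37603759765625), (194.24070739746094, 181.51734924316406), 8.178918838500977) 0.046385165495784406
[-195.67643288 -311.23624012   -2.47527593]
```

```bash
python3 -m creep '[{"fingers":0,"offset":[-3.2,-5.1,0],"turn":[0,0,0]},{"fingers":0,"offset":[-9.6,-15.2,0],"turn":[0,0,0]},{"fingers":0,"offset":[-19.1,-30.5,0],"turn":[0,0,0]},{"fingers":0,"offset":[-30.8,-49.1,0],"turn":[0,0,0]},{"fingers":0,"offset":[-43.5,-69.5,0],"turn":[0,0,0]},{"fingers":0,"offset":[-57.3,-91.5,0],"turn":[0,0,0]},{"fingers":0,"offset":[-71.2,-113.5,0],"turn":[0,0,0]},{"fingers":0,"offset":[-85,-135.5,0],"turn":[0,0,0]}]'
python3 -m creep '[{"fingers":0,"offset":[-13.8,-22,0],"turn":[0,0,0]},{"fingers":0,"offset":[-27.6,-44,0],"turn":[0,0,0]},{"fingers":0,"offset":[-41.4,-66.1,0],"turn":[0,0,0]},{"fingers":0,"offset":[-55.2,-88.1,0],"turn":[0,0,0]},{"fingers":0,"offset":[-69,-110.1,0],"turn":[0,0,0]},{"fingers":0,"offset":[-82.8,-132.1,0],"turn":[0,0,0]},{"fingers":0,"offset":[-95.6,-152.5,0],"turn":[0,0,0]},{"fingers":0,"offset":[-104.6,-166.9,0],"turn":[0,0,0]}]'
python3 - <<'E'
from h import *
for _ in range(4): im,d=snap("wrist")
s=r.sense();print(s["eef_pos"],s["ee_rot"],s["force"])
print(off((.5085,-.2664,.125)))
E
```

```text
clock: 17.13
eef_pos: [0.5093, -0.064, 0.137]
ee_rot: [0.875, 3.017, -0.001]
force: [0.9, 0.0, -3.2]
finger_gap: 0.015
grip_force: 62.0
clock: 17.8
eef_pos: [0.508, -0.2619, 0.137]
ee_rot: [0.878, 3.016, -0.002]
force: [-0.1, 0.3, -3.0]
finger_gap: 0.0153
grip_force: 62.0
[ 0.50824029 -0.25898659  0.13659395] [-8.76751378e-01 -3.01590104e+00 -1.36985632e-03] [-0.70520466  0.1890989  -2.77301726]
[-4.20576883 -6.12577926 11.58585647]
```

```bash
python3 -m creep '[{"fingers":0,"offset":[-4.2,-6.1,0],"turn":[0,0,0]},{"fingers":0,"offset":[-4.2,-6.1,8],"turn":[0,0,0]},{"fingers":0,"offset":[-4.2,-6.1,14],"turn":[0,0,0]},{"fingers":0,"offset":[-4.2,-6.1,17],"turn":[0,0,0]},{"fingers":0,"offset":[-4.2,-6.1,17],"turn":[0,0,0]},{"fingers":0,"offset":[-4.2,-6.1,17],"turn":[0,0,0]},{"fingers":0,"offset":[-4.2,-6.1,17],"turn":[0,0,0]},{"fingers":0,"offset":[-4.2,-6.1,17],"turn":[0,0,0]}]'
python3 -m creep '[{"fingers":0,"offset":[0,0,1],"turn":[0,0,0]},{"fingers":0,"offset":[0,0,2],"turn":[0,0,0]},{"fingers":0,"offset":[0,0,3],"turn":[0,0,0]},{"fingers":0,"offset":[0,0,4],"turn":[0,0,0]},{"fingers":0,"offset":[0,0,5],"turn":[0,0,0]},{"fingers":0,"offset":[0,0,5],"turn":[0,0,0]},{"fingers":0,"offset":[0,0,5],"turn":[0,0,0]}]'
python3 - <<'E'
from h import *
s=r.sense();print(s["eef_pos"],s["force"],s["moment"])
E
```

```text
clock: 18.67
eef_pos: [0.5093, -0.2662, 0.1202]
ee_rot: [0.874, 3.017, -0.0]
force: [-1.3, -0.8, -2.9]
finger_gap: 0.0153
grip_force: 62.0
clock: 19.25
eef_pos: [0.5089, -0.2661, 0.1146]
ee_rot: [-0.875, -3.017, -0.0]
force: [-0.2, -0.1, -3.5]
finger_gap: 0.0149
grip_force: 62.0
[ 0.50890108 -0.26612231  0.11464738] [-0.15006623 -0.08129699 -3.53443934] [ 0.01562947  0.01634017 -0.03564746]
```

Next I'll go a few mm further, watching for contact.

```bash
python3 -m creep '[{"fingers":0,"offset":[0,0,0.8],"turn":[0,0,0]},{"fingers":0,"offset":[0,0,1.6],"turn":[0,0,0]},{"fingers":0,"offset":[0,0,2.4],"turn":[0,0,0]},{"fingers":0,"offset":[0,0,3],"turn":[0,0,0]},{"fingers":0,"offset":[0,0,3],"turn":[0,0,0]},{"fingers":0,"offset":[0,0,3],"turn":[0,0,0]}]'
```

```text
clock: 19.75
eef_pos: [0.5091, -0.2666, 0.1121]
ee_rot: [0.875, 3.017, -0.001]
force: [-0.4, 0.0, -1.4]
finger_gap: 0.0151
grip_force: 62.3
```

```bash
python3 -m creep '[{"fingers":0,"offset":[0,0,0.7],"turn":[0,0,0]},{"fingers":0,"offset":[0,0,1.4],"turn":[0,0,0]},{"fingers":0,"offset":[0,0,2],"turn":[0,0,0]},{"fingers":0,"offset":[0,0,2],"turn":[0,0,0]},{"fingers":0,"offset":[0,0,2],"turn":[0,0,0]}]'
```

```text
clock: 20.17
eef_pos: [0.5092, -0.267, 0.1106]
ee_rot: [0.874, 3.016, -0.003]
force: [-2.3, -2.6, 2.7]
finger_gap: 0.015
grip_force: 62.9
```

The side force shows the taper bearing on one side of the bore, so I'll comply in that direction.

```bash
python3 -m creep '[{"fingers":0,"offset":[0.1,-0.7,0],"turn":[0,0,0]},{"fingers":0,"offset":[0.2,-1.4,0],"turn":[0,0,0]},{"fingers":0,"offset":[0.2,-1.4,0],"turn":[0,0,0]},{"fingers":0,"offset":[0.2,-1.4,0],"turn":[0,0,0]}]'
```

```text
clock: 20.5
eef_pos: [0.5081, -0.2673, 0.1093]
ee_rot: [0.875, 3.017, -0.0]
force: [-0.6, -3.1, -2.1]
finger_gap: 0.0149
grip_force: 62.3
```

```bash
python3 -m creep '[{"fingers":0,"offset":[-0.4,-0.7,0],"turn":[0,0,0]},{"fingers":0,"offset":[-0.4,-0.7,1],"turn":[0,0,0]},{"fingers":0,"offset":[-0.4,-0.7,2],"turn":[0,0,0]},{"fingers":0,"offset":[-0.4,-0.7,3],"turn":[0,0,0]},{"fingers":0,"offset":[-0.4,-0.7,3],"turn":[0,0,0]},{"fingers":0,"offset":[-0.4,-0.7,3],"turn":[0,0,0]}]'
```

```text
clock: 21.0
eef_pos: [0.5078, -0.2677, 0.1062]
ee_rot: [-0.875, -3.016, -0.001]
force: [0.6, -1.4, -4.5]
finger_gap: 0.0151
grip_force: 61.9
```

```bash
python3 -m creep '[{"fingers":0,"offset":[-0.1,-0.2,1.5],"turn":[0,0,0]},{"fingers":0,"offset":[-0.1,-0.2,3],"turn":[0,0,0]},{"fingers":0,"offset":[-0.1,-0.2,4.5],"turn":[0,0,0]},{"fingers":0,"offset":[-0.1,-0.2,6],"turn":[0,0,0]},{"fingers":0,"offset":[-0.1,-0.2,6],"turn":[0,0,0]},{"fingers":0,"offset":[-0.1,-0.2,6],"turn":[0,0,0]},{"fingers":0,"offset":[-0.1,-0.2,6],"turn":[0,0,0]}]'
```

```text
clock: 21.58
eef_pos: [0.5079, -0.2679, 0.1005]
ee_rot: [-0.875, -3.017, -0.001]
force: [-1.4, 0.7, -3.0]
finger_gap: 0.015
grip_force: 62.0
```

```bash
python3 -m creep '[{"fingers":0,"offset":[0,0,1],"turn":[0,0,0]},{"fingers":0,"offset":[0,0,2],"turn":[0,0,0]},{"fingers":0,"offset":[0,0,3],"turn":[0,0,0]},{"fingers":0,"offset":[0,0,4],"turn":[0,0,0]},{"fingers":0,"offset":[0,0,4],"turn":[0,0,0]},{"fingers":0,"offset":[0,0,4],"turn":[0,0,0]}]'
```

```text
clock: 22.08
eef_pos: [0.5083, -0.2682, 0.0976]
ee_rot: [0.875, 3.017, 0.0]
force: [-2.3, 2.4, 3.8]
finger_gap: 0.0153
grip_force: 63.0
```

```bash
python3 -m creep '[{"fingers":0,"offset":[0,0,1],"turn":[0,0,0]},{"fingers":0,"offset":[0,0,2],"turn":[0,0,0]},{"fingers":0,"offset":[0,0,3],"turn":[0,0,0]},{"fingers":0,"offset":[0,0,4],"turn":[0,0,0]},{"fingers":0,"offset":[0,0,4],"turn":[0,0,0]},{"fingers":0,"offset":[0,0,4],"turn":[0,0,0]}]'
```

```text
clock: 22.58
eef_pos: [0.5084, -0.2683, 0.0944]
ee_rot: [0.875, 3.017, 0.0]
force: [-4.2, 4.2, 8.7]
finger_gap: 0.0149
grip_force: 63.8
```

```bash
python3 -m creep '[{"fingers":0,"offset":[0.7,0,0],"turn":[0,0,0]},{"fingers":0,"offset":[0.7,0,1],"turn":[0,0,0]},{"fingers":0,"offset":[0.7,0,2],"turn":[0,0,0]},{"fingers":0,"offset":[0.7,0,3],"turn":[0,0,0]},{"fingers":0,"offset":[0.7,0,3],"turn":[0,0,0]},{"fingers":0,"offset":[0.7,0,3],"turn":[0,0,0]}]'
python3 - <<'E'
from h import *
for _ in range(4): im,d=snap("wrist")
s=r.sense();print(s["eef_pos"],s["ee_rot"],s["force"],s["moment"])
E
```

```text
clock: 23.08
eef_pos: [0.5083, -0.2683, 0.0942]
ee_rot: [0.875, 3.017, -0.0]
force: [-7.8, 7.2, 21.0]
finger_gap: 0.0149
grip_force: 65.6
[ 0.50834706 -0.26831118  0.09423332] [ 8.74534116e-01  3.01668185e+00 -3.17340597e-04] [-8.29420048  6.50934492 19.94050157] [ 1.06391875  1.40700159 -0.04250559]
```

```bash
python3 -m creep '[{"fingers":0,"offset":[0.7,0,0],"turn":[0,0,0]},{"fingers":0,"offset":[1.2,0,0],"turn":[0,0,0]},{"fingers":0,"offset":[1.2,0,0],"turn":[0,0,0]},{"fingers":0,"offset":[1.2,0,0],"turn":[0,0,0]}]'
python3 - <<'E'
from h import *
np.set_printoptions(precision=4,suppress=True)
for _ in range(4): im,d=snap("wrist","w9.png")
s=r.sense();print(s["eef_pos"],s["ee_rot"],s["force"],s["moment"])
P=cloud("wrist",d);T=Ro.from_rotvec(s["ee_rot"]).inv().apply(P-s["eef_pos"])*1000
k=T[(np.hypot(T[:,0],T[:,1])<69)&(T[:,2]>31)&(T[:,2]<41)]
print("disc",len(k),np.linalg.lstsq(np.c_[k[:,:2],np.ones(len(k))],k[:,2],rcond=None)[0])
for c in((38,38),(38,-38)):
    q=T[(np.hypot(T[:,0]-c[0],T[:,1]-c[1])<16)&(T[:,2]<19)&(T[:,2]>-5)]
    print(c,len(q),[np.round(v,1) for v in cv2.minEnclosingCircle(q[:,:2].astype(np.float32))],q[:,2].min())
w=im[:,:,::-1];sc=snap("scene")[0][:,:,::-1]
cv2.imwrite("pics/c9.png",np.hstack([cv2.resize(w,(400,300)),cv2.resize(sc[110:470,270:640] if 0 else sc,(400,300))]))
E
```

```text
clock: 23.62
eef_pos: [0.5083, -0.2683, 0.0942]
ee_rot: [0.874, 3.014, -0.002]
force: [-4.0, 5.2, 18.5]
finger_gap: 0.0149
grip_force: 65.2
[ 0.5083 -0.2682  0.0942] [ 0.8737  3.0136 -0.0017] [-4.2696  5.1943 17.4993] [0.8689 0.9828 0.0189]
disc 25716 [-0.0031 -0.0003 36.1802]
(38, 38) 1196 [array([36.1, 40.6]), np.float64(9.3)] 3.2038416846561613
(38, -38) 1215 [array([ 36.6, -36.5]), np.float64(9.4)] 3.1181650863711106
```

View pics/c9.png

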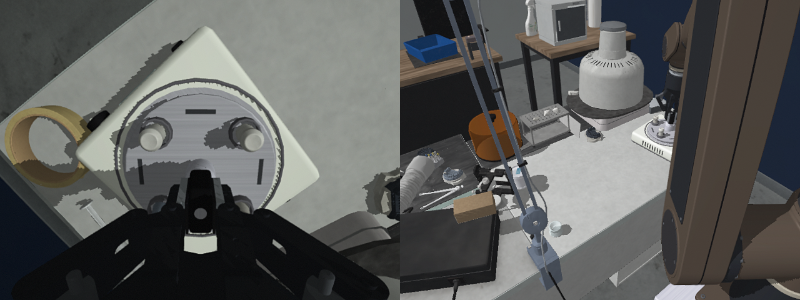

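The disc sits concentric in the hood ring, with two dies visibly upright at (152,132) and (247,133). The TCP stopped at underside height 52 mm while the push rose to about 20 N, so it is home. Handing in.

```bash
python3 -c "
from rig import job
print(job.close_job())"
```

```text
the job is handed in; nothing more can be done
None
```

I handed the job in with the turntable gripped and pressed home on the rest ring at about 20 N. All four dies stood upright in their cups before the lift. In the last picture I could clearly see only two upright, because the gripper mostly hid the other two. I steered clear of the jar, dark model and dish but didn't re-measure them. The hand-in returned no verdict.

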